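# Load a disc filter and hold its bayonet collar home

### The job

Load the small oil filter for the next batch: put both copper filter discs flat over the filter's spine, one on the other, then set the black knurled collar on the neck and turn it until its hidden keyways drop over the pins. Push the collar fully home against the spring and finish while still holding it down there, so that I can slip the locking clip in. Leave the three bottles where they stand.

Things in the scene. Friction and masses are not known exactly. Their poses are not given: they have to be found in the camera images.
- filter: Steel disc filter, fixed. Origin: centre of its underside, on the table; z up along the spine. Round foot of 108 mm diameter, 22 mm high; a small tap reaches 85 mm out along its own +x (28 mm high). The spine is 28 mm in diameter up to 56 mm, with a chamfered shoulder to 59 mm; above it rises the narrower neck. The discs are threaded over neck and spine.
- neck_top (a point): Centre of the top of the filter's neck, 88 mm above the table on the spine's axis. The neck is 18 mm in diameter, its last 4 mm tapered to 11 mm. Three brass pins, 5 mm thick, 120 degrees apart, stick out of it to 14 mm from the axis, their tops 76 mm above the table. The pins' angle differs each time and does not follow this point's or the filter's yaw.
- plate (a joint): The filter's spring plate, an aluminium ring of 60 mm diameter around the spine on which the discs are stacked; its top is 50 mm above the table when up (0). Value: m pressed down. The spring gives 8 N at 0 and 0.9 N more per mm; the parts' weight does not press it down. Discs on and collar fully home, it reads about 0.006 and takes about 10 N of push; let go, it springs back up.
- mat: Pale green mat, 180 mm (its x) by 420 mm (its y), 3 mm thick, fixed on the table; origin at the centre of its underside. Both discs and the collar lie on it in a row along its y axis, in any order, about 130 mm apart.
- disc_a: Copper-coloured sintered filter disc, loose: a flat ring of 64 mm outer diameter, hole 32 mm, 8 mm thick, about 75 g. Origin: centre of its underside, z up. Either face may be up; both discs are alike.
- disc_b: The other filter disc, the same as disc_a. The stacked pair is 16 mm high, its top 66 mm above the table.
- collar: Black knurled collar, loose, standing on its open end: 56 mm diameter, 38 mm high, about 160 g, top closed and aluminium-faced. Origin: centre of its underside, z up. From below: bore of 21 mm, 28 mm deep, with three keyways 9 mm wide, 120 degrees apart, reaching 16 mm from the axis; unseen from above, their angle to the pins unknown: find them by feel.
- collar_top (a point): Centre of the collar's top, 38 mm above its underside. Put on the neck at a wrong angle the collar rests on the pins, underside 76 mm above the table. Turned under a light push, 120 degrees at most, the keyways (9 degrees of play each way) meet the pins and it goes down 10 mm to the discs, then 6 mm more against the spring until home, bore end on the neck's top: underside at 60 mm, top at 98 mm.
- bottle_a: Bystander: small black bottle with a black cap and a pale label, 29 mm diameter, 78 mm high. Origin: centre of its underside.
- bottle_b: Bystander: small black bottle with a black cap and a green label, 29 mm diameter, 78 mm high. Origin: centre of its underside.
- amber: Bystander: amber glass bottle with a black cap, 66 mm diameter, 130 mm high. Origin: centre of its underside.
Mind the look-alikes: they are no part of the job. Leave any blue, green or turquoise look-alike of the disc_b alone.

How it is judged:
By the outcome, as a careful person would: the job done as asked, in the order asked, and still so for the second after the job is handed in, while the arm keeps its last pose, push and grip.
It also fails if it takes over 72 s, if anything falls off the work surface, if the arm or the gripper's body presses on something with over 40 N, if the wrist force passes 120 N, or if a joint passes its speed limit or range.

### The arm

A 6-joint arm with a two-finger parallel gripper is mounted at the origin on the work surface. World frame = base frame: x ahead of the robot, y to its left, z up, the work surface at z = 0. Lengths are in mm, angles in rad, forces in N, time in s.
With the tool pointing down it reaches from about 300 to 775 mm from the base axis. Payload 14.6 kg.
Tool frame: the origin (TCP) lies between the finger pads; the fingertips stand manip.tip_reach ahead of it and the grasp point (between the pads) lies 5 mm behind it (manip.tip_reach is the distance from the TCP to the fingertips, in mm); z points along the fingers, y is the line along which they close (so a half turn about z gives the same grasp; the last joint's range is limited). The gripper opens to 94 mm and grips with 3 to 60 N. Pads are 16 mm wide; open, the fingers measure 119 mm over their backs; the gripper's body (75 mm by 177 mm) begins 78 mm behind the grasp point.
Start: joints at [1.175, 0.3, 1.521, -0, 1.321, -0.067], TCP at [177.596, 520.527, 193.846] pointing down, gripper open.
Joint ranges: [-3.03, 3.03], [-0.79, 2.21], [0.23, 2.52], [-1.04, 4.18], [0, 3.07], [-2.55, 2.55]. Speed limits (rad/s): [2.22, 2.22, 2.57, 3.14, 3.14, 3.14].

### API

Orientations are given as [roll, pitch, yaw] about the fixed x, y, z axes, in that order (R = Rz(yaw) Ry(pitch) Rx(roll)).
In Python, from cell import manip gives the robot as it stands. The module is installed in compiled form; this text tells all that it offers.
- The arm moves only by the shell command python3 -m creep 'ROWS' [FORCE]. ROWS is JSON, a list of rows, each a list of 3 entries, a list of its own where there are three numbers: the opening, from -1 (shut) to 1 (fully open), then the shift along the tool's x, y, z in cm, then the turn about the tool's z in units of 5 degrees (1.0 is 5 degrees). In form: [[grip, [tx, ty, tz], roll], ...]. A call has 1 to 12 rows; each row is the pose to reach, as a shift and turn from the pose commanded when the call began, along the tool's axes at that moment; what a row does not reach only later rows make up. A row lasts 1/10 s, in which the tool goes at most 50 mm and 8.59 degrees, less where a joint would pass 70% of its speed; a pose out of reach is approached as far as the arm can. A call with a gripper value outside its range is refused whole. The fingers move at their own pace and stop on an object; FORCE is the grip in N (left out, the last holds). Time passes only in rows, so rows that repeat a pose let the fingers close. It gives the time, the measured TCP pose, the force, the opening and the grip force at its end, in the units of the state.
- manip.read_state(): the state, without advancing time (a new reading comes with each control period).
- manip.camera(name): name is "side" or "top"; returns the picture (420x560x3 uint8, red, green, blue); there is no depth.
- manip.camera_params(name): a dict with "fovy" (degrees; the focal length in pixels is half the picture's height over the tangent of half this angle, whatever the lens; pixels are square), "cx", "cy" (the principal point, pixels), "k1" (the pictures are not rectified: a ray, as slopes to the right and down, at radius r is drawn at 1 + k1 r^2 times it, then the intrinsics apply), "origin" and "attitude" of the camera in the world. Camera axes: x right, y down, z forward; pixel columns grow to the right and rows downward; lengths in mm; the calibration is good to about 2 mm. A picture is of the moment at which its call begins. camera_params takes no time and is no camera call.
- manip.sign_off(): hands the job in; it is judged then, once.
The state is a dict: "clock": time; "joints": joint angles; "qd": joint speeds; "effort": joint torques, N m; "eef_pos": TCP position; "eef_rot": TCP orientation; "wrist_force": force on the tool from outside, world axes, zero at the start; "moment": the same for the moment, N m; "finger_gap": finger opening in mm; "finger_force": force on a finger pad.
Only numpy, scipy, OpenCV 4.12 (cv2) and the standard library are available. Lean on these libraries where they do the work, as an engineer would, in place of code of your own. Each camera call takes 0.05 s, during which the arm holds its last target. There are 200 camera calls.

## Working session

There is one attempt and no reset: what is moved stays moved. The work goes in short steps, Python scripts to look and compute and a shell command to move; the robot and the scene stay as the last step left them, time stands still between calls to the robot, and variables do not carry over. Pictures are saved under pics/ and viewed, at most 10 in all, crops included, and the job is handed in when it is done.

```bash
mkdir -p pics; cat > h.py <<'E'
import numpy as np, cv2
from scipy.spatial.transform import Rotation as R
from cell import manip
def snap(n,f=None):
    im=np.array(manip.camera(n))
    if f: cv2.imwrite('pics/'+f,im[:,:,::-1])
    return im
def par(n):
    p=manip.camera_params(n); return p
def rot(a):
    a=np.array(a); return a if a.shape==(3,3) else R.from_euler('xyz',a).as_matrix()
def ray(n,u,v):
    p=par(n); f=210/np.tan(np.radians(p['fovy'])/2)
    d=np.array([(u-p['cx'])/f,(v-p['cy'])/f]); s=d.copy()
    for _ in range(30): s=d/(1+p['k1']*(s@s))
    return np.array(p['origin'],float),rot(p['attitude'])@np.r_[s,1]
def onz(n,u,v,z):
    o,d=ray(n,u,v); return o+d*(z-o[2])/d[2]
def proj(n,P):
    p=par(n); f=210/np.tan(np.radians(p['fovy'])/2)
    c=rot(p['attitude']).T@(np.array(P,float)-np.array(p['origin'])); s=c[:2]/c[2]
    s=s*(1+p['k1']*(s@s)); return s*f+[p['cx'],p['cy']]
def shift(dst):
    "cm shift in tool axes to dst (mm)"
    s=manip.read_state(); return rot(s['eef_rot']).T@(np.array(dst)-s['eef_pos'])/10
E
python3 - <<'E'
from h import *
a=snap('top');b=snap('side')
cv2.imwrite('pics/top0.png',a[:,:,::-1]);cv2.imwrite('pics/side0.png',b[:,:,::-1])
print(par('top'),par('side'));print(manip.read_state(),manip.tip_reach)
E
```

```text
{'fovy': 53.72542670613164, 'cx': 282.44689751140857, 'cy': 212.44847061489122, 'k1': -0.06971974687100892, 'origin': array([ 476.42767128,   30.42646741, 1210.16906311]), 'attitude': array([-3.06718699,  0.01469833, -1.58385892])} {'fovy': 57.32815252108772, 'cx': 282.7351935186549, 'cy': 209.24772400493168, 'k1': 0.016291162106673647, 'origin': array([ 394.5115092 , -688.06088579,  479.28445661]), 'attitude': array([-2.03421566, -0.02612815, -0.23905721])}
{'clock': 0.1, 'joints': array([ 1.17541654e+00,  3.00390383e-01,  1.52149200e+00,  5.12495927e-06,
        1.32072336e+00, -6.66032563e-02]), 'qd': array([-0.00043803, -0.00035992, -0.00244672,  0.00036562, -0.00058353,
       -0.00016099]), 'effort': array([ 1.82051772e-04, -5.32643151e+01, -3.53294563e+01,  7.08954153e-02,
        2.34610552e-02, -4.16487239e-05]), 'eef_pos': array([177.49652852, 520.3157394 , 193.3683023 ]), 'eef_rot': array([-3.14058215e+00, -7.23780037e-05,  2.81281482e+00]), 'wrist_force': array([ 0.09621495, -0.45810362,  0.39862823]), 'moment': array([-0.03231284, -0.02740547, -0.0062548 ]), 'finger_force': 0.0, 'finger_gap': 94.04190258490164} 14.0
```

View pics/top0.png

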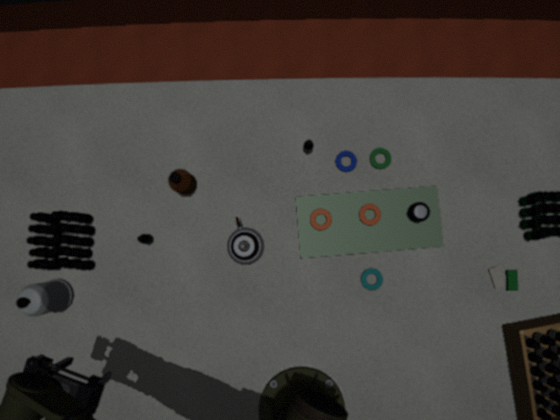

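View pics/side0.png

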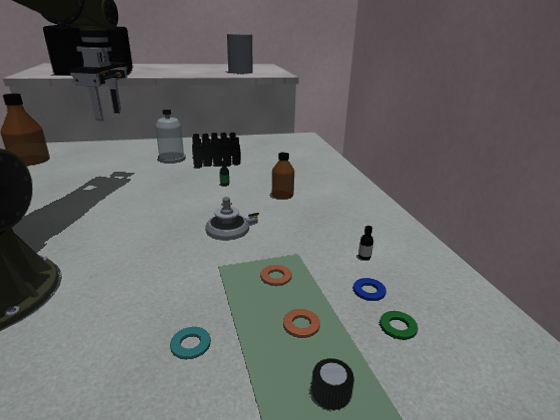

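The top view shows copper rings at (320,219) and (370,214), the collar at (419,211) and the filter at (244,245). Possible mix-ups for the discs are blue (346,161), green (380,158) and turquoise (372,279), all off the mat. I choose the two copper rings on the mat and check them in a crop.

```bash
cat > meas.py <<'E'
from h import *
def comps(n,im,kind):
    h=cv2.cvtColor(im,cv2.COLOR_RGB2HSV); H,S,V=[h[:,:,i].astype(int) for i in range(3)]
    if kind=='cu': m=(H<14)&(S>90)&(V>90)
    if kind=='mat': m=(H>40)&(H<75)&(S>25)&(V>70)&(S<110)
    if kind=='black': m=(V<55)
    return m.astype(np.uint8)
def blobs(m,lo,hi):
    c,_=cv2.findContours(m,cv2.RETR_EXTERNAL,cv2.CHAIN_APPROX_NONE)
    return [x for x in c if lo<cv2.contourArea(x)<hi]
def outline(n,c,z):
    P=np.array([onz(n,u,v,z)[:2] for u,v in c[:,0,:]]).astype(np.float32)
    return cv2.fitEllipse(P)
E
python3 - <<'E'
from meas import *
for n in('top','side'):
    im=cv2.imread(f'pics/{n}0.png')[:,:,::-1].copy()
    for c in blobs(comps(n,im,'cu'),120,3000):
        e=outline(n,c,11 if n=='top' else 8); print(n,'cu',c[:,0].mean(0).round(),np.round(e[0],1),np.round(e[1],1))
    for c in blobs(comps(n,im,'mat'),3000,90000): 
        r=cv2.minAreaRect(np.array([onz(n,u,v,3)[:2] for u,v in c[:,0]]).astype(np.float32)); print(n,'mat',r)
for z,uv in ((41,(419.5,211.5)),):
    print('collar top~',onz('top',*uv,z), onz('side',333,374,41))
print('filt',onz('top',244,245,88),onz('side',227,200,88))
a=cv2.imread('pics/top0.png');b=cv2.imread('pics/side0.png')
A=cv2.resize(a[190:275,215:450],None,fx=3.4,fy=3.4,interpolation=cv2.INTER_CUBIC)
B=cv2.resize(b[185:245,195:265],(350,300),interpolation=cv2.INTER_CUBIC)
C=cv2.resize(b[255:415,265:375],(206,300),interpolation=cv2.INTER_CUBIC)
o=np.zeros((600,800,3),np.uint8);o[:289,:799]=np.clip(A*2.0,0,255);o[300:,:350]=B;o[300:,360:566]=C
cv2.imwrite('pics/c1.png',o)
E
```

```text
top cu [320. 219.] [545.7 -63.1] [58.8 59.1]
top cu [370. 214.] [ 558.3 -206.2] [57.3 58.6]
top mat ((537.7720947265625, -205.68511962890625), (180.43251037597656, 420.16656494140625), 3.920968770980835)
side cu [301. 322.] [ 558.6 -202.5] [61.1 62. ]
side cu [276. 274.] [545.8 -58.7] [60.4 60.9]
side mat ((536.7445678710938, -201.14718627929688), (180.3314208984375, 414.512939453125), 3.9108667373657227)
collar top~ [ 561.00073988 -342.34831014   41.        ] [ 561.33288626 -344.41176692   41.        ]
filt [473.47645505 150.98374544  88.        ] [471.37234932 142.82354548  88.        ]
```

View pics/c1.png

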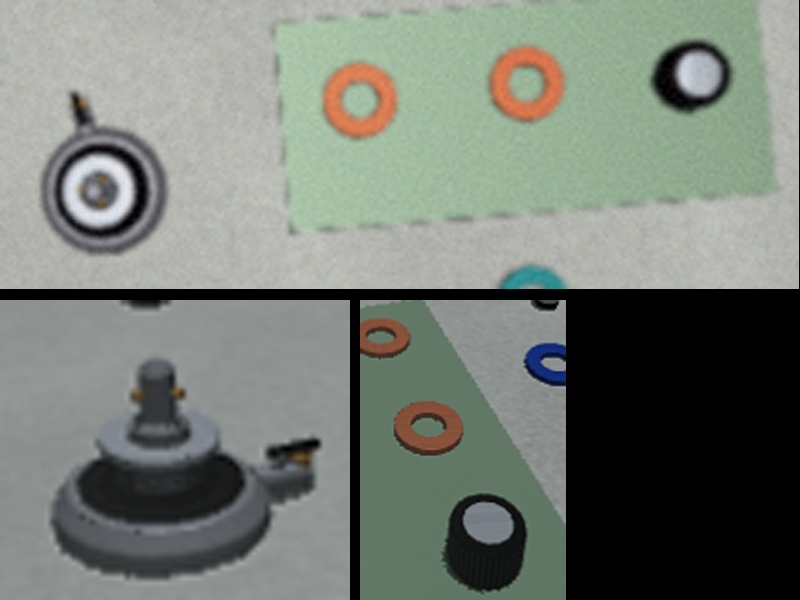

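The crop confirms two copper rings flat on the mat, the collar at the mat's right end, and the filter with a bright plate ring at top-view (244,246) and neck top at side-view (226,198). Now I refine the filter and collar.

```bash
python3 - <<'E'
from meas import *
im=cv2.imread('pics/top0.png'); g=cv2.cvtColor(im,cv2.COLOR_BGR2GRAY)
s=cv2.imread('pics/side0.png'); gs=cv2.cvtColor(s,cv2.COLOR_BGR2GRAY)
def up(g,x0,x1,y0,y1,k=6):
    c=g[y0:y1,x0:x1]; return cv2.resize(c,None,fx=k,fy=k,interpolation=cv2.INTER_CUBIC)
def show(tag,n,m,x0,y0,z,lo,k=6):
    for c in blobs(m.astype(np.uint8),lo,1e5):
        cc=(c.astype(float)+.5)/k-.5+[x0,y0]
        e=outline(n,cc,z); print(tag,cc[:,0].mean(0).round(1),np.round(e[0],1),np.round(e[1],1))
G=up(g,215,275,215,275); print(np.percentile(G,[5,25,50,75,95,99]))
show('plate','top',G>118,215,215,50,1500)
G=up(g,405,435,195,228)
show('collar dark','top',G<50,405,195,20,1500); show('collar face','top',G>118,405,195,41,800)
G=up(gs,305,360,355,412); show('collar face side','side',G>115,305,355,41,800)
G=up(gs,205,250,190,228); show('plate side','side',G>135,205,190,50,800)
for r in range(194,220,2): print(r,gs[r,205:250:1].tolist() if r<212 else '')
for P in ([473,147,88],[473,147,50]): print(proj('top',P),proj('side',P))
E
```

```text
[ 26.  71.  89.  91.  95. 112.]
collar dark [417.8 212. ] [ 561.2 -344.5] [58.5 69.1]
collar face side [333.  373.3] [ 561.9 -342.8] [34.9 35.2]Traceback (most recent call last):
  File "<stdin>", line 15, in <module>
  File "<stdin>", line 9, in show
  File "meas.py", line 12, in outline
    P=np.array([onz(n,u,v,z)[:2] for u,v in c[:,0,:]]).astype(np.float32)
                ~~~^^^^^^^^^
  File "h.py", line 18, in onz
    o,d=ray(n,u,v); return o+d*(z-o[2])/d[2]
        ~~~^^^^^^^
  File "h.py", line 13, in ray
    p=par(n); f=210/np.tan(np.radians(p['fovy'])/2)
  File "h.py", line 9, in par
    p=manip.camera_params(n); return p
ValueError: time passes only in moves, steps and waits
```

```bash
python3 - <<'E'
import re
s=open('h.py').read().replace("    p=manip.camera_params(n); return p","    if n not in _P: _P[n]=manip.camera_params(n)\n    return _P[n]").replace("def par(n)","_P={}\ndef par(n)")
open('h.py','w').write(s)
E
python3 - <<'E'
from meas import *
im=cv2.imread('pics/top0.png'); g=cv2.cvtColor(im,cv2.COLOR_BGR2GRAY)
s=cv2.imread('pics/side0.png'); gs=cv2.cvtColor(s,cv2.COLOR_BGR2GRAY)
def show(tag,n,gg,x0,x1,y0,y1,t,z,lo,k=6,inv=0):
    G=cv2.resize(gg[y0:y1,x0:x1],None,fx=k,fy=k,interpolation=cv2.INTER_CUBIC)
    m=(G<t) if inv else (G>t)
    for c in blobs(m.astype(np.uint8),lo,1e5):
        cc=(c.astype(float)+.5)/k-.5+[x0,y0]
        e=outline(n,cc,z); print(tag,t,cc[:,0].mean(0).round(1),np.round(e[0],1),np.round(e[1],1))
for t in(60,75,85): show('plate','top',g,234,255,234,257,t,50,500)
for t in (70,85,100): show('colface','top',g,409,431,200,223,t,41,500)
for t in (100,120,135):show('plate side','side',gs,205,250,190,228,t,50,800)
print(gs[196:212:2,215:238])
E
```

```text
plate 60 [243.5 245.7] [471.6 156.2] [58.1 59.3]
plate 75 [243.4 245.7] [471.7 156.3] [56.7 56.9]
plate 85 [243.5 245.6] [471.8 156.4] [55.2 55.7]
colface 70 [427.3 220.1] [ 537.7 -363.2] [19.4 28.7]
colface 70 [419.9 211.2] [ 561.7 -343.6] [34.3 34.7]
colface 70 [420.7 201.9] [ 581.4 -344.6] [30.1 69.7]
colface 85 [419.6 211.2] [ 561.6 -342.5] [29.9 31.4]
plate side 100 [224.2 207.4] [472.9 202.4] [135.3 221.1]
plate side 120 [225.5 204.8] [473.9 210.2] [139.9 197.3]
plate side 135 [225.3 202.9] [474.3 209. ] [132.5 204.1]
[[150 152 151 152 149 147 147 149 147 142 132 130 138 144 150 152 148 147
  147 148 149 148 147]
 [152 150 149 148 148 147 149 132  89  87  96  97  97  86  97 144 149 147
  147 149 148 146 146]
 [150 150 148 148 149 150 155 108  63  73  80  79  70  51  36 138 150 146
  145 145 143 145 146]
 [147 147 146 148 148 152 148 109  61  53  55  55  55  51  51 116 129 144
  146 145 146 145 144]
 [148 148 147 147 146 150  81  71  60  53  56  55  55  53  47  71  77 137
  147 147 146 146 146]
 [147 145 146 146 147 144 150 131  69  53  55  56  55  54  43  90 142 146
  143 144 147 147 145]
 [144 143 143 138 138 135 108  56  46  53  55  54  55  52  45  74  92 121
  132 131 133 138 142]
 [136 134 134 133 135 110  91  67  95 103  98  97 108  84  97  66  70  73
  122 135 133 130 130]]
```

```bash
python3 - <<'E'
from meas import *
print(onz('side',226,197.7,88),shift([545.7,-61,100]),shift([471.7,155,130]),shift([558.4,-204,100]))
E
```

```text
[470.4589492  156.17971604  88.        ] [-53.6187437  -43.11966278   9.37652692] [-39.64053794 -25.06900944   6.35929679] [-59.43799747 -56.24364924   9.38936762]
```

```bash
python3 -m creep '[[1,[-1.5,-1.2,0.2],0],[1,[-4.5,-3.6,0.6],0],[1,[-8.5,-6.8,1.4],0],[1,[-12.5,-10,2.2],0],[1,[-16.5,-13.3,2.9],0],[1,[-20.5,-16.5,3.6],0],[1,[-24.5,-19.7,4.3],0],[1,[-28.5,-22.9,5],0],[1,[-32.5,-26.1,5.7],0],[1,[-36.5,-29.3,6.4],0],[1,[-40.5,-32.5,7.1],0],[1,[-44.5,-35.7,7.8],0]]'
python3 -m creep '[[1,[-3.5,-2.8,0.7],0],[1,[-6.5,-5.2,1.2],0],[1,[-8.2,-6.6,1.4],0],[1,[-9.1,-7.4,1.6],0],[1,[-9.1,-7.4,1.6],0],[1,[-9.1,-7.4,1.6],0]]'
python3 - <<'E'
from meas import *
s=manip.read_state();print(s['joints'],s['eef_rot'],s['wrist_force']);print(shift([545.7,-61,18.5]))
E
```

```text
clock: 1.3
eef_pos: [474.6, 51.9, 118.0]
eef_rot: [3.142, -0.0, 2.813]
wrist_force: [0.4, 1.6, -0.6]
finger_gap: 93.8
finger_force: 0.0
clock: 1.9
eef_pos: [535.7, -44.7, 102.2]
eef_rot: [3.142, -0.001, 2.813]
wrist_force: [0.8, 0.7, 0.4]
finger_gap: 94.1
finger_force: 0.0
[-1.51500262e-01  3.66702220e-01  1.65744969e+00  1.49857524e-04
  1.11792673e+00 -1.39388277e+00] [ 3.14154557e+00 -5.02115354e-04  2.81311325e+00] [0.8495887  0.70490481 0.41560724]
[-1.47362883 -1.21887697  8.36875589]
```

```bash
python3 -m creep '[[1,[-0.7,-0.6,1.5],0],[1,[-1.4,-1.2,3.5],0],[1,[-1.47,-1.22,5.5],0],[1,[-1.47,-1.22,7.3],0],[1,[-1.47,-1.22,8.1],0],[1,[-1.47,-1.22,8.35],0],[1,[-1.47,-1.22,8.35],0],[0.2,[-1.47,-1.22,8.35],0],[-1,[-1.47,-1.22,8.35],0],[-1,[-1.47,-1.22,8.35],0],[-1,[-1.47,-1.22,8.35],0],[-1,[-1.47,-1.22,8.35],0]]' 15
python3 -m creep '[[-1,[0,0,0],0],[-1,[0,0,0],0],[-1,[0,0,0],0],[-1,[0,0,0],0]]'
```

```text
clock: 3.1
eef_pos: [546.2, -61.8, 18.9]
eef_rot: [3.142, 0.0, 2.813]
wrist_force: [0.2, 0.7, -0.4]
finger_gap: 57.3
finger_force: 0.0
clock: 3.5
eef_pos: [546.1, -61.8, 18.7]
eef_rot: [-3.142, -0.0, 2.813]
wrist_force: [0.8, -0.3, 0.2]
finger_gap: 25.3
finger_force: 0.0
```

```bash
python3 - <<'E'
from meas import *
b=snap('side');a=snap('top')
o=np.zeros((600,800,3),np.uint8);o[:,:400]=cv2.resize(b[220:370,215:315],(400,600),interpolation=cv2.INTER_CUBIC);o[:400,400:]=np.clip(2.*cv2.resize(a[180:260,290:370],(400,400)),0,255)
cv2.imwrite('pics/c2.png',o[:,:,::-1])
E
```

```text
(no output)
```

View pics/c2.png

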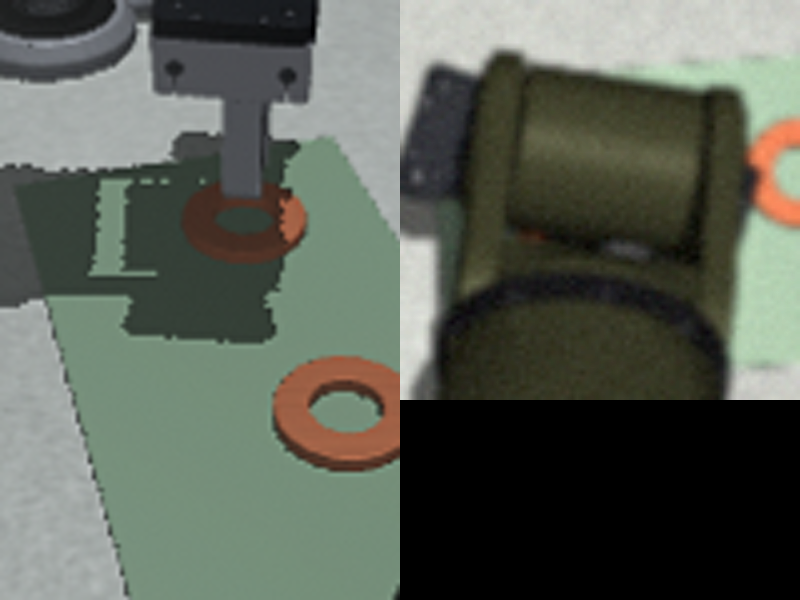

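```bash
python3 - <<'E'
from meas import *
s=manip.read_state();print(s['finger_gap'],s['finger_force'],s['eef_pos'],s['wrist_force'])
for g in (12.5,18):
  for z in (4.7,11,15,20,25): print(g,z,proj('side',[546.1-.32*g,-61.8-.947*g,z]))
print(proj('side',[545.7,-61,11]))
E
```

```text
17.34437687081934 0.0 [546.13509506 -61.7840924   18.75847497] [-1.16881383  0.19426296  0.45001287]
12.5 4.7 [275.56831034 279.39996662]
12.5 11 [275.62421508 276.85653898]
12.5 15 [275.65991407 275.23219713]
12.5 20 [275.70476253 273.1913341 ]
12.5 25 [275.74986276 271.1387776 ]
18 4.7 [275.28549569 281.06014262]
18 11 [275.34074159 278.50638062]
18 15 [275.37602081 276.87538144]
18 20 [275.42034298 274.82609052]
18 25 [275.46491515 272.76498654]
[275.97777358 272.9789589 ]
```

The crop shows the disc undisturbed at side-view (276,275). The fingertips end at about (275,269), so they look to be above the disc. I'll open and feel downward for the mat.

```bash
python3 -m creep '[[1,[0,0,0],0],[1,[0,0,0],0],[1,[0,0,0],0],[1,[0,0,0],0],[1,[0,0,0],0],[1,[0,0,0],0],[1,[0,0,0],0],[1,[0,0,0],0],[1,[0,0,0.1],0],[1,[0,0,0.2],0],[1,[0,0,0.2],0]]'
python3 - <<'E'
from meas import *
b=snap('side')
cv2.imwrite('pics/c3.png',cv2.resize(b[200:320,215:335],(600,600),interpolation=cv2.INTER_CUBIC)[:,:,::-1])
E
```

```text
clock: 4.7
eef_pos: [546.0, -61.8, 16.6]
eef_rot: [-3.142, -0.0, 2.813]
wrist_force: [0.1, -0.2, 0.2]
finger_gap: 93.7
finger_force: 0.0
```

View pics/c3.png

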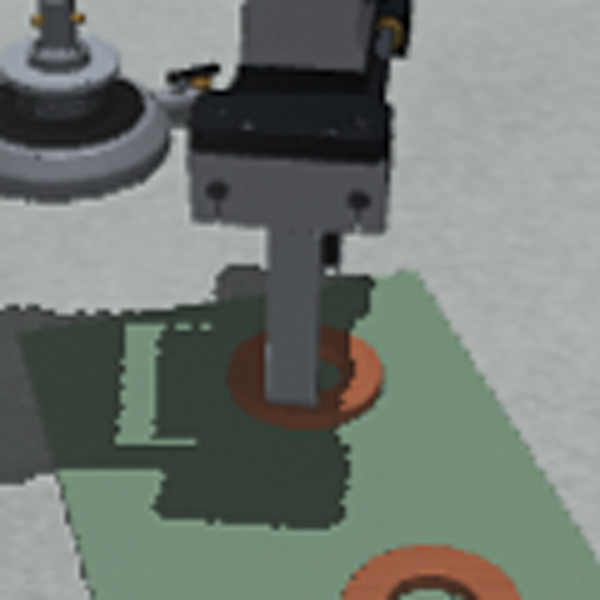

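Here the open near finger's tip is at side-view (273,281), well above the mat rather than at z=3. I'll work out the real tip height.

```bash
python3 - <<'E'
from meas import *
for g in (47,59.5):
  for z in (2.6,12,18,24,30,36): print(g,z,proj('side',[546-.32*g,-61.8-.947*g,z]).round(1))
E
```

```text
47 2.6 [273.7 291. ]
47 12 [273.7 287.2]
47 18 [273.8 284.7]
47 24 [273.8 282.1]
47 30 [273.9 279.6]
47 36 [273.9 277. ]
59.5 2.6 [273.  295.2]
59.5 12 [273.  291.3]
59.5 18 [273.1 288.7]
59.5 24 [273.1 286.2]
59.5 30 [273.2 283.6]
59.5 36 [273.2 281. ]
```

The tips really stand about 28–34 mm up, about 28 mm higher than the numbers say. I'll go down in small steps and feel for contact.

```bash
python3 -m creep '[[1,[0,0,0.4],0],[1,[0,0,0.8],0],[1,[0,0,1.2],0],[1,[0,0,1.2],0],[1,[0,0,1.2],0]]'
python3 -m creep '[[1,[0,0,0.1],0],[1,[0,0,0.2],0],[1,[0,0,0.3],0],[1,[0,0,0.4],0],[1,[0,0,0.4],0],[1,[0,0,0.4],0]]'
python3 - <<'E'
from meas import *
b=snap('side')
np.save('b.npy',b)
g=cv2.cvtColor(b,cv2.COLOR_RGB2GRAY);print(g[274:302:1,266:282:3].tolist())
E
```

```text
clock: 5.25
eef_pos: [546.1, -61.8, 4.6]
eef_rot: [-3.142, -0.0, 2.813]
wrist_force: [-0.3, -0.1, 0.4]
finger_gap: 94.0
finger_force: 0.0
clock: 5.85
eef_pos: [546.2, -61.8, 0.8]
eef_rot: [-3.142, 0.0, 2.813]
wrist_force: [0.1, 0.1, 0.0]
finger_gap: 94.0
finger_force: 0.0
[[50, 85, 80, 80, 64, 58], [50, 85, 81, 80, 63, 57], [50, 86, 80, 79, 56, 58], [50, 85, 80, 80, 57, 54], [50, 85, 80, 81, 52, 51], [51, 85, 81, 81, 51, 52], [53, 84, 80, 80, 52, 49], [57, 84, 80, 80, 61, 52], [55, 84, 81, 80, 60, 56], [57, 82, 81, 80, 63, 59], [59, 81, 81, 80, 63, 58], [59, 80, 80, 80, 63, 56], [59, 75, 79, 80, 66, 59], [59, 61, 63, 66, 60, 58], [58, 58, 59, 59, 59, 58], [59, 59, 58, 59, 59, 59], [59, 59, 59, 59, 59, 59], [59, 59, 60, 59, 59, 59], [60, 59, 60, 59, 59, 60], [60, 59, 59, 60, 59, 59], [60, 60, 60, 59, 59, 59], [60, 59, 60, 60, 59, 59], [60, 60, 60, 59, 59, 60], [59, 59, 59, 59, 59, 58], [60, 59, 59, 60, 59, 60], [62, 60, 60, 59, 60, 59], [61, 60, 60, 59, 59, 60], [59, 60, 60, 60, 60, 59]]
```

```bash
python3 -m creep '[[1,[0,0,0.2],0],[1,[0,0,0.4],0],[1,[0,0,0.6],0],[1,[0,0,0.6],0],[1,[0,0,0.6],0]]'
python3 -m creep '[[1,[0,0,0.1],0],[1,[0,0,0.2],0],[1,[0,0,0.3],0],[1,[0,0,0.3],0],[1,[0,0,0.3],0]]'
python3 -m creep '[[1,[0,0,0.1],0],[1,[0,0,0.2],0],[1,[0,0,0.2],0],[1,[0,0,0.2],0]]'
```

```text
clock: 6.4
eef_pos: [546.1, -61.8, -5.3]
eef_rot: [-3.142, -0.0, 2.813]
wrist_force: [-0.3, -0.5, 0.3]
finger_gap: 93.8
finger_force: 0.0
clock: 6.9
eef_pos: [546.1, -61.8, -8.3]
eef_rot: [-3.142, -0.0, 2.813]
wrist_force: [-0.2, 0.4, 1.0]
finger_gap: 94.1
finger_force: 0.0
clock: 7.3
eef_pos: [546.3, -61.8, -8.5]
eef_rot: [-3.142, 0.0, 2.813]
wrist_force: [-11.2, 2.0, 24.7]
finger_gap: 93.9
finger_force: 12.4
```

The tips touch the mat at a reported TCP z of about -8.5, so tip z is the reported z plus 11.5. I'll raise a little and grip.

```bash
python3 -m creep '[[1,[0,0,-0.3],0],[1,[0,0,-0.3],0],[0,[0,0,-0.3],0],[0,[0,0,-0.3],0],[-1,[0,0,-0.3],0],[-1,[0,0,-0.3],0],[-1,[0,0,-0.3],0],[-1,[0,0,-0.3],0],[-1,[0,0,-0.3],0],[-1,[0,0,-0.3],0]]' 15
```

```text
clock: 8.3
eef_pos: [546.1, -61.7, -7.2]
eef_rot: [-3.142, -0.0, 2.813]
wrist_force: [0.3, -0.2, 0.1]
finger_gap: 62.9
finger_force: 15.0
```

```bash
python3 -m creep '[[-1,[0,0,-1],0],[-1,[0,0,-3],0],[-1,[0,0,-5],0],[-1,[0,0,-7],0],[-1,[0,0,-9],0],[-1,[0,0,-10.5],0],[-1,[0,0,-11],0],[-1,[0,0,-11],0],[-1,[0,0,-11],0]]'
python3 - <<'E'
from meas import *
b=snap('side');a=snap('top')
for n,im in(('side',b),('top',a)):
    for c in blobs(comps(n,im,'cu'),20,3000):
        e=outline(n,c,118 if n=='side' else 122); print(n,c[:,0].mean(0).round(1),cv2.contourArea(c),np.round(e[0],1),np.round(e[1],1))
o=np.zeros((600,800,3),np.uint8);o[:480,:400]=cv2.resize(b[160:280,220:320],(400,480),interpolation=cv2.INTER_CUBIC);o[:400,400:]=np.clip(2.*cv2.resize(a[180:260,290:370],(400,400)),0,255)
cv2.imwrite('pics/c4.png',o[:,:,::-1])
E
```

```text
clock: 9.2
eef_pos: [545.8, -61.7, 102.2]
eef_rot: [-3.141, -0.001, 2.813]
wrist_force: [-0.8, 0.5, -1.3]
finger_gap: 62.8
finger_force: 15.0
side [301.3 321.7] 705.5 [ 520.4 -316. ] [47.1 47.7]
side [289.1 227.3] 34.5 [568.5 -65.4] [11.4 45.6]
top [372.8 214.4] 130.5 [ 549.8 -188.8] [41.7 51. ]
```

View pics/c4.png

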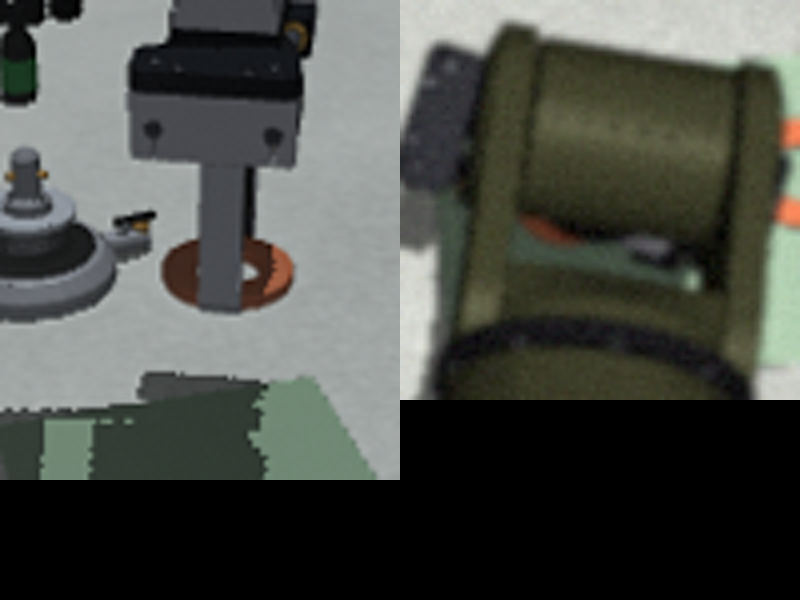

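The crop shows the disc held flat by its rim, its centre at side-view (277,228). I measure its offset from the TCP.

```bash
python3 - <<'E'
from meas import *
b=cv2.imread('pics/c4.png')
print(onz('side',277,228.2,116.5))
im=snap('side')
h=cv2.cvtColor(im,cv2.COLOR_RGB2HSV);m=((h[...,0]<14)&(h[...,1]>90)&(h[...,2]>35)).astype(np.uint8)
m[:,:250]=0;m[250:]=0;m[:205]=0;m[:,305:]=0
ys,xs=np.nonzero(m);print(xs.min(),xs.max(),ys.min(),ys.max())
pts=cv2.convexHull(np.c_[xs,ys].astype(np.int32));e=cv2.fitEllipse(pts);print(e,onz('side',*e[0],116.5))
for P in([545.8,-61.7,116.5],):print(proj('side',P))
print(shift([471.6,156.2,102]))
E
```

```text
[545.5410241  -61.84454669 116.5       ]
261 292 219 236
((276.7134704589844, 227.6706085205078), (18.238889694213867, 32.426753997802734), 90.46112060546875) [545.46330797 -59.71591783 116.5       ]
[277.11446507 228.15102484]
[1.40577132e+01 1.82285285e+01 1.60685147e-02]
```

```bash
python3 -m creep '[[-1,[0.5,0.6,0],0],[-1,[1.5,2,0],0],[-1,[3.2,4.2,0],0],[-1,[5.2,6.8,0],0],[-1,[7.2,9.4,0],0],[-1,[9.2,12,0],0],[-1,[11.2,14.6,0],0],[-1,[12.8,16.6,0],0],[-1,[13.7,17.8,0],0],[-1,[14.06,18.23,0],0],[-1,[14.06,18.23,0],0],[-1,[14.06,18.23,0],0]]'
python3 - <<'E'
from meas import *
im=snap('side');a=snap('top')
h=cv2.cvtColor(im,cv2.COLOR_RGB2HSV);m=((h[...,0]<14)&(h[...,1]>90)&(h[...,2]>35)).astype(np.uint8)
m[:,:190]=0;m[215:]=0;m[:160]=0;m[:,260:]=0
ys,xs=np.nonzero(m);print(xs.min(),xs.max(),ys.min(),ys.max())
pts=cv2.convexHull(np.c_[xs,ys].astype(np.int32));e=cv2.fitEllipse(pts);print(e,onz('side',*e[0],116.5))
print(proj('side',manip.read_state()['eef_pos']*[1,1,0]+[0,0,116.5]), shift([471.6,156.2,102]))
o=np.zeros((600,800,3),np.uint8);o[:480,:400]=cv2.resize(im[140:260,175:275],(400,480),interpolation=cv2.INTER_CUBIC);o[:400,400:]=np.clip(2.*cv2.resize(a[205:285,205:285],(400,400)),0,255)
cv2.imwrite('pics/c5.png',o[:,:,::-1])
E
```

```text
clock: 10.55
eef_pos: [471.9, 155.9, 102.8]
eef_rot: [-3.142, 0.0, 2.813]
wrist_force: [-0.4, 0.3, -0.8]
finger_gap: 62.3
finger_force: 15.0
213 238 180 191
((225.8561248779297, 185.7723846435547), (11.594854354858398, 27.38525390625), 88.245849609375) [471.89565103 162.09370352 116.5       ]
[226.22614153 186.82924612] [0.06359318 0.04224426 0.07313798]
```

View pics/c5.png

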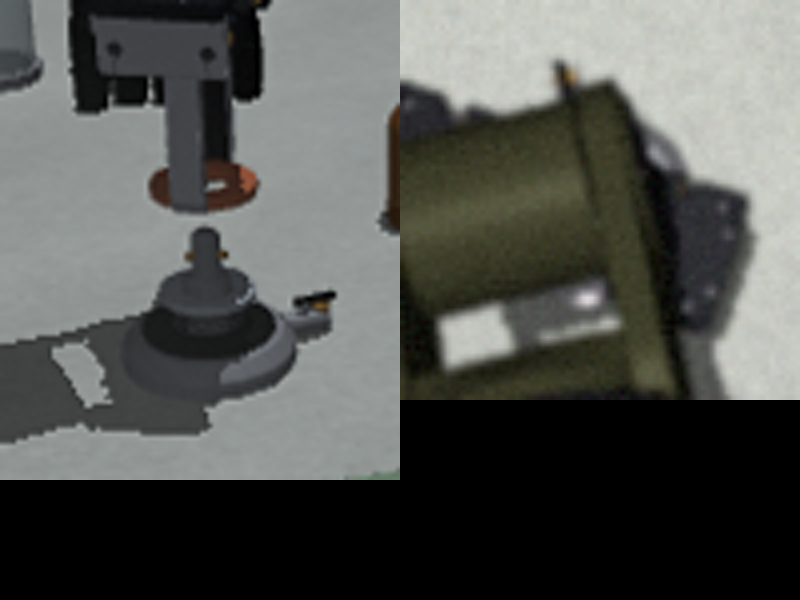

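The disc is centred over the neck in the side view, both at column 226. Lowering with force checks.

```bash
python3 -m creep '[[-1,[0.06,0.04,0.5],0],[-1,[0.06,0.04,1.2],0],[-1,[0.06,0.04,2],0],[-1,[0.06,0.04,2.7],0],[-1,[0.06,0.04,3.2],0],[-1,[0.06,0.04,3.2],0],[-1,[0.06,0.04,3.4],0],[-1,[0.06,0.04,3.6],0],[-1,[0.06,0.04,3.8],0],[-1,[0.06,0.04,3.8],0]]'
python3 -m creep '[[-1,[0,0,0.3],0],[-1,[0,0,0.6],0],[-1,[0,0,0.8],0],[-1,[0,0,0.8],0]]'
```

```text
clock: 11.65
eef_pos: [471.4, 156.7, 64.6]
eef_rot: [-3.141, -0.0, 2.813]
wrist_force: [0.5, 0.4, -0.1]
finger_gap: 62.8
finger_force: 15.0
clock: 12.05
eef_pos: [471.3, 156.7, 56.4]
eef_rot: [-3.141, -0.0, 2.813]
wrist_force: [0.9, 0.7, -0.2]
finger_gap: 63.1
finger_force: 15.0
```

```bash
python3 -m creep '[[-1,[0,0,0.3],0],[-1,[0,0,0.6],0],[-1,[0,0,0.8],0],[-1,[0,0,1.0],0],[-1,[0,0,1.2],0],[-1,[0,0,1.2],0]]'
python3 -m creep '[[-1,[0,0,0.1],0],[-1,[0,0,0.2],0],[-1,[0,0,0.3],0],[-1,[0,0,0.3],0]]'
```

```text
clock: 12.65
eef_pos: [471.4, 156.7, 44.5]
eef_rot: [-3.141, -0.0, 2.813]
wrist_force: [0.7, 1.1, -1.6]
finger_gap: 62.7
finger_force: 15.0
clock: 13.05
eef_pos: [471.4, 156.7, 41.6]
eef_rot: [-3.141, -0.0, 2.813]
wrist_force: [-0.4, -0.6, -0.4]
finger_gap: 62.5
finger_force: 15.0
```

Down to about 51.7 with no contact force; release, retreat and check.

```bash
python3 -m creep '[[-1,[0,0,0.1],0],[0.5,[0,0,0.1],0],[0.5,[0,0,0.1],0],[1,[0,0,0.1],0],[1,[0,0,0.1],0],[1,[0,0,0.1],0],[1,[0,0,-2],0],[1,[0,0,-4],0],[1,[0,0,-6],0],[1,[0,0,-7],0],[1,[0,0,-7],0],[1,[0,0,-7],0]]'
python3 - <<'E'
from meas import *
im=snap('side');h=cv2.cvtColor(im,cv2.COLOR_RGB2HSV);m=((h[...,0]<14)&(h[...,1]>90)&(h[...,2]>35)).astype(np.uint8)
m[:,:190]=0;m[250:]=0;m[:185]=0;m[:,260:]=0
ys,xs=np.nonzero(m);print(xs.min(),xs.max(),ys.min(),ys.max())
P=[[471.6+32*np.cos(t),156.2+32*np.sin(t),z] for t in np.arange(0,6.3,.1) for z in(50,58)]
q=np.array([proj('side',p) for p in P]);print(q.min(0),q.max(0));print(shift([558.4,-203.5,102]))
E
```

```text
clock: 14.25
eef_pos: [471.2, 156.6, 111.0]
eef_rot: [-3.141, -0.001, 2.813]
wrist_force: [0.5, 0.4, 0.1]
finger_gap: 94.3
finger_force: 0.0
214 239 204 216
[213.64104152 203.14144407] [240.23355787 217.86811008]
[-19.89590427 -31.26055985   0.88003174]
```

```bash
python3 -m creep '[[1,[-0.8,-1.2,0],0],[1,[-2.5,-4,0],0],[1,[-5,-7.8,0.2],0],[1,[-7.5,-11.7,0.4],0],[1,[-10,-15.6,0.6],0],[1,[-12.5,-19.5,0.8],0],[1,[-15,-23.5,1],0],[1,[-17.3,-27.2,2],0],[1,[-19,-29.8,3.5],0],[1,[-19.7,-31,5],0],[1,[-19.9,-31.26,6],0],[1,[-19.9,-31.26,6],0]]'
python3 - <<'E'
from meas import *
print(shift([558.4,-203.5,-7.2]))
E
```

```text
clock: 15.5
eef_pos: [557.7, -203.5, 49.8]
eef_rot: [3.141, -0.003, 2.812]
wrist_force: [0.2, -0.2, 0.5]
finger_gap: 94.0
finger_force: 0.0
[-0.08357838  0.02061052  5.70416974]
```

```bash
python3 -m creep '[[1,[-0.06,0,1.5],0],[1,[-0.06,0,3],0],[1,[-0.06,0,4.2],0],[1,[-0.06,0,5.2],0],[1,[-0.06,0,5.6],0],[1,[-0.06,0,5.7],0],[0.5,[-0.06,0,5.7],0],[-1,[-0.06,0,5.7],0],[-1,[-0.06,0,5.7],0],[-1,[-0.06,0,5.7],0],[-1,[-0.06,0,5.7],0],[-1,[-0.06,0,5.7],0]]' 15
python3 -m creep '[[-1,[0,0,0],0],[-1,[0,0,-1],0],[-1,[0,0,-3],0],[-1,[0,0,-5],0],[-1,[0,0,-7],0],[-1,[0,0,-9],0],[-1,[0,0,-10.5],0],[-1,[0,0,-11],0],[-1,[0,0,-11],0],[-1,[0,0,-11],0]]'
python3 - <<'E'
from meas import *
im=snap('side')
h=cv2.cvtColor(im,cv2.COLOR_RGB2HSV);m=((h[...,0]<14)&(h[...,1]>90)&(h[...,2]>35)).astype(np.uint8)
m[:,:250]=0;m[:230]=0;m[310:]=0
ys,xs=np.nonzero(m);print(xs.min(),xs.max(),ys.min(),ys.max())
e=cv2.fitEllipse(cv2.convexHull(np.c_[xs,ys].astype(np.int32)));s=manip.read_state();print(e[0],onz('side',*e[0],s['eef_pos'][2]+14.3),s['eef_pos'],shift([471.4,156.5,104]))
E
```

```text
clock: 16.7
eef_pos: [559.6, -203.7, -4.9]
eef_rot: [-3.141, 0.001, 2.813]
wrist_force: [-0.9, -0.8, 3.3]
finger_gap: 63.6
finger_force: 15.0
clock: 17.7
eef_pos: [559.1, -203.4, 103.9]
eef_rot: [3.141, -0.001, 2.813]
wrist_force: [-0.1, -0.7, -0.8]
finger_gap: 63.2
finger_force: 15.0
285 323 258 282
(304.30010986328125, 269.94482421875) [ 557.41882821 -205.49596043  118.01681338] [ 559.02207073 -203.37787725  103.71681338] [1.99146474e+01 3.12298681e+01 9.73315109e-03]
```

```bash
python3 -m creep '[[-1,[0.8,1.2,0],0],[-1,[2.3,3.6,0],0],[-1,[4.5,7,0],0],[-1,[7,11,0],0],[-1,[9.5,14.9,0],0],[-1,[12,18.8,0],0],[-1,[14.5,22.7,0],0],[-1,[16.8,26.4,0],0],[-1,[18.6,29.2,0],0],[-1,[19.6,30.8,0],0],[-1,[19.92,31.23,0],0],[-1,[19.92,31.23,0],0]]'
python3 -m creep '[[-1,[0,0,0],0],[-1,[0,0,0],0]]'
python3 - <<'E'
from meas import *
im=snap('side')
h=cv2.cvtColor(im,cv2.COLOR_RGB2HSV);m=((h[...,0]<14)&(h[...,1]>90)&(h[...,2]>35)).astype(np.uint8)
m[:,:190]=0;m[200:]=0;m[:160]=0;m[:,260:]=0
ys,xs=np.nonzero(m);print(xs.min(),xs.max(),ys.min(),ys.max())
e=cv2.fitEllipse(cv2.convexHull(np.c_[xs,ys].astype(np.int32)));s=manip.read_state();print(e,onz('side',*e[0],116.5),s['eef_pos'],shift([471.6,156.4,104]))
q=np.array([proj('side',[471.6+32*np.cos(t),156.2+32*np.sin(t),z]) for t in np.arange(0,6.3,.1) for z in(114,122)]);print(q.min(0),q.max(0))
E
```

```text
clock: 18.95
eef_pos: [471.2, 156.7, 104.5]
eef_rot: [-3.141, -0.0, 2.814]
wrist_force: [-0.5, -0.9, -1.2]
finger_gap: 63.4
finger_force: 15.0
clock: 19.15
eef_pos: [471.9, 155.5, 104.7]
eef_rot: [-3.141, -0.0, 2.812]
wrist_force: [0.5, -0.1, -0.9]
finger_gap: 63.1
finger_force: 15.0
213 238 180 192
((225.5628662109375, 186.14683532714844), (12.263948440551758, 26.60837173461914), 88.2491226196289) [470.97083014 159.95828652 116.5       ] [471.98267226 155.48133651 104.71089471] [0.06597465 0.07451281 0.07108238]
[212.15719342 179.47594741] [239.60400288 193.24635183]
```

```bash
python3 -m creep '[[-1,[0,0,0.5],0],[-1,[0,0,1.2],0],[-1,[0,0,2],0],[-1,[0,0,2.7],0],[-1,[0,0,3.2],0],[-1,[0,0,3.4],0],[-1,[0,0,3.6],0],[-1,[0,0,3.8],0],[-1,[0,0,4],0],[-1,[0,0,4],0]]'
python3 -m creep '[[-1,[0,0,0.3],0],[-1,[0,0,0.6],0],[-1,[0,0,0.8],0],[-1,[0,0,1],0],[-1,[0,0,1],0]]'
```

```text
clock: 20.2
eef_pos: [471.7, 156.3, 64.6]
eef_rot: [-3.142, -0.0, 2.813]
wrist_force: [-0.7, -0.9, -1.3]
finger_gap: 62.8
finger_force: 15.0
clock: 20.7
eef_pos: [471.7, 156.3, 54.5]
eef_rot: [-3.141, -0.0, 2.813]
wrist_force: [-0.1, 0.7, -0.9]
finger_gap: 63.2
finger_force: 15.0
```

```bash
python3 -m creep '[[-1,[0,0,0.1],0],[-1,[0,0,0.2],0],[-1,[0,0,0.3],0],[-1,[0,0,0.4],0],[-1,[0,0,0.4],0]]'
python3 -m creep '[[-1,[0,0,0.1],0],[-1,[0,0,0.2],0],[-1,[0,0,0.2],0]]'
```

```text
clock: 21.2
eef_pos: [471.7, 156.3, 50.6]
eef_rot: [-3.141, -0.0, 2.813]
wrist_force: [-0.1, 0.1, 0.0]
finger_gap: 63.4
finger_force: 15.0
clock: 21.5
eef_pos: [472.0, 156.3, 49.2]
eef_rot: [3.141, 0.0, 2.813]
wrist_force: [-2.4, -1.8, 6.5]
finger_gap: 63.3
finger_force: 15.0
```

```bash
python3 -m creep '[[0.3,[0,0,-0.1],0],[1,[0,0,-0.1],0],[1,[0,0,-0.1],0],[1,[0,0,-0.1],0],[1,[0,0,-0.1],0],[1,[0,0,-2],0],[1,[0,0,-4],0],[1,[0,0,-6],0],[1,[0,0,-6.5],0],[1,[0,0,-6.5],0]]'
python3 - <<'E'
from meas import *
im=snap('side');h=cv2.cvtColor(im,cv2.COLOR_RGB2HSV);m=((h[...,0]<14)&(h[...,1]>90)&(h[...,2]>35)).astype(np.uint8)
m[:,:190]=0;m[250:]=0;m[:185]=0;m[:,260:]=0
ys,xs=np.nonzero(m);print(xs.min(),xs.max(),ys.min(),ys.max())
for z in (58,66):
  q=np.array([proj('side',[471.6+32*np.cos(t),156.2+32*np.sin(t),z]) for t in np.arange(0,6.3,.1)]);print(q.min(0),q.max(0))
print(shift([561.6,-343.3,110]))
o=cv2.resize(im[180:240,195:275],(800,600),interpolation=cv2.INTER_CUBIC)
cv2.imwrite('pics/c6.png',o[:,:,::-1])
E
```

```text
clock: 22.5
eef_pos: [472.0, 156.4, 113.9]
eef_rot: [3.141, 0.001, 2.813]
wrist_force: [0.0, -0.2, 0.7]
finger_gap: 94.5
finger_force: 0.0
214 239 201 216
[213.64104152 203.14144407] [240.15725383 214.87523644]
[213.46106544 200.26054823] [240.08028533 211.85873341]
[-24.64925533 -44.37326168   0.31921534]
```

View pics/c6.png

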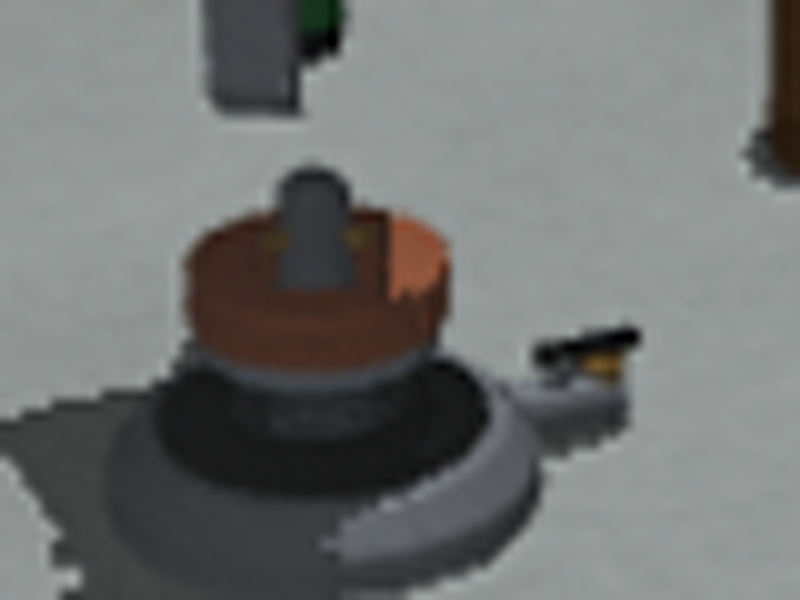

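Both discs are stacked flat, their rim spanning side-view columns 214–239 and rows 201–216. On to the collar.

```bash
python3 -m creep '[[1,[-0.8,-1.4,0],0],[1,[-2.4,-4.3,0],0],[1,[-4.7,-8.5,0],0],[1,[-7,-12.7,0],0],[1,[-9.3,-16.9,0],0],[1,[-11.6,-21.1,0],0],[1,[-13.9,-25.3,0],0],[1,[-16.2,-29.5,0],0],[1,[-18.5,-33.7,0],0],[1,[-20.8,-37.9,0],0],[1,[-22.8,-41.3,0],0],[1,[-24,-43.3,0],0]]'
python3 -m creep '[[1,[-0.5,-0.9,0.3],0],[1,[-0.65,-1.07,2],0],[1,[-0.65,-1.07,4],0],[1,[-0.65,-1.07,5],0],[1,[-0.65,-1.07,5],0],[1,[-0.65,-1.07,5],0]]'
python3 - <<'E'
from meas import *
print(shift([561.6,-343.3,4.5]),manip.read_state()['joints'])
E
```

```text
clock: 23.75
eef_pos: [558.4, -333.6, 111.7]
eef_rot: [3.141, -0.002, 2.811]
wrist_force: [0.2, 0.6, -0.3]
finger_gap: 93.8
finger_force: 0.0
clock: 24.35
eef_pos: [562.0, -342.6, 64.0]
eef_rot: [-3.142, 0.0, 2.813]
wrist_force: [-0.1, -0.5, 0.3]
finger_gap: 94.3
finger_force: 0.0
[ 0.02127881 -0.07746678  5.95256117] [-6.03093895e-01  6.59675502e-01  1.30658966e+00  7.75662358e-06
  1.17515827e+00 -1.84578678e+00]
```

```bash
python3 -m creep '[[1,[0,0,1.5],0],[1,[0,0,3],0],[1,[0,0,4.5],0],[1,[0,0,5.5],0],[1,[0,-0.05,5.9],0],[1,[0,-0.05,5.95],0],[0.4,[0,-0.05,5.95],0],[0,[0,-0.05,5.95],0],[-1,[0,-0.05,5.95],0],[-1,[0,-0.05,5.95],0],[-1,[0,-0.05,5.95],0],[-1,[0,-0.05,5.95],0]]' 40
python3 -m creep '[[-1,[0,0,0],0],[-1,[0,0,0],0]]'
```

```text
clock: 25.55
eef_pos: [561.7, -343.7, 4.5]
eef_rot: [-3.142, 0.0, 2.813]
wrist_force: [0.3, -0.2, 1.7]
finger_gap: 55.6
finger_force: 40.0
clock: 25.75
eef_pos: [561.7, -343.7, 4.5]
eef_rot: [-3.142, 0.0, 2.813]
wrist_force: [-1.1, -0.3, 2.6]
finger_gap: 55.3
finger_force: 40.0
```

```bash
python3 -m creep '[[-1,[0,0,-1],0],[-1,[0,0,-3],0],[-1,[0,0,-5.5],0],[-1,[0,0,-8],0],[-1,[0,0,-10],0],[-1,[0,0,-11],0],[-1,[0,0,-11],0],[-1,[0,0,-11],0]]'
python3 - <<'E'
from meas import *
b=snap('side');s=manip.read_state();E=s['eef_pos']
g=cv2.cvtColor(b,cv2.COLOR_RGB2GRAY)
q=np.array([proj('side',E+[28*np.cos(t),28*np.sin(t),z]) for t in np.arange(0,6.3,.1) for z in(-1.5,36.5)]);print('pred',q.min(0),q.max(0))
x0,y0=(q.min(0)-12).astype(int);x1,y1=(q.max(0)+12).astype(int)
cv2.imwrite('pics/c7.png',cv2.resize(b[y0:y1,x0:x1],None,fx=6,fy=6,interpolation=cv2.INTER_CUBIC)[:,:,::-1]);print(x0,y0,x1,y1)
r=int(q.max(0)[1])-8; row=g[r,x0:x1]; print(r,row.tolist())
print(shift([471.6,156.3,114.5]))
E
```

```text
clock: 26.55
eef_pos: [561.3, -343.4, 113.4]
eef_rot: [3.141, -0.001, 2.813]
wrist_force: [0.2, 0.1, -2.0]
finger_gap: 55.5
finger_force: 40.0
pred [315.55728774 297.75793386] [362.44255126 351.90333521]
303 285 374 363
343 [172, 101, 61, 147, 168, 168, 167, 167, 167, 168, 167, 167, 167, 166, 164, 163, 164, 167, 139, 65, 20, 20, 27, 32, 25, 23, 34, 26, 46, 91, 102, 100, 98, 98, 97, 98, 99, 98, 97, 98, 98, 98, 97, 98, 102, 65, 25, 28, 23, 27, 28, 26, 23, 8, 160, 209, 196, 190, 193, 196, 200, 206, 208, 206, 201, 199, 200, 200, 200, 201, 202]
[24.6168398  44.39792161 -0.0873049 ]
```

View pics/c7.png

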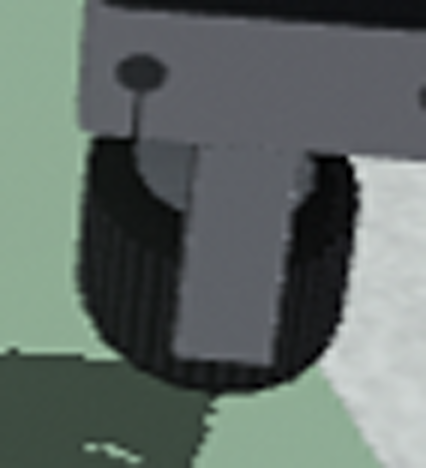

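The collar is held upright, spanning side-view columns 316–363 as predicted. Moving it over the neck.

```bash
python3 -m creep '[[-1,[0.8,1.4,0],0],[-1,[2.4,4.3,0],0],[-1,[4.7,8.5,0],0],[-1,[7,12.7,0],0],[-1,[9.3,16.9,0],0],[-1,[11.6,21.1,0],0],[-1,[13.9,25.3,0],0],[-1,[16.2,29.5,0],0],[-1,[18.5,33.7,0],0],[-1,[20.8,37.6,0],0],[-1,[22.8,41.2,0],0],[-1,[24,43.3,0],0]]'
python3 -m creep '[[-1,[0.4,0.8,0],0],[-1,[0.6,1.1,0],0],[-1,[0.6,1.1,0],0],[-1,[0.6,1.1,0],0]]'
python3 - <<'E'
from meas import *
b=snap('side');s=manip.read_state();E=s['eef_pos'];g=cv2.cvtColor(b,cv2.COLOR_RGB2GRAY)
q=np.array([proj('side',E+[28*np.cos(t),28*np.sin(t),z]) for t in np.arange(0,6.3,.1) for z in(-1.5,36.5)]);print('pred',q.min(0),q.max(0))
for r in(180,184):print(r,g[r,205:250].tolist())
print(shift([471.6,156.3,114.5]),s['joints'])
E
```

```text
clock: 27.8
eef_pos: [473.0, 146.0, 113.4]
eef_rot: [-3.141, -0.001, 2.815]
wrist_force: [0.6, -0.1, -1.8]
finger_gap: 55.7
finger_force: 40.0
clock: 28.2
eef_pos: [472.4, 155.0, 114.1]
eef_rot: [-3.141, -0.0, 2.812]
wrist_force: [1.1, -0.2, -1.6]
finger_gap: 55.9
finger_force: 40.0
pred [213.61634351 169.14736761] [238.3427879  193.25284038]
180 [149, 149, 148, 147, 144, 143, 146, 151, 124, 48, 20, 18, 37, 66, 71, 69, 68, 68, 68, 69, 71, 54, 32, 18, 24, 19, 19, 19, 17, 19, 19, 18, 15, 65, 145, 155, 153, 154, 153, 152, 152, 151, 151, 151, 152]
184 [149, 148, 148, 147, 148, 149, 150, 151, 159, 62, 20, 20, 26, 66, 71, 69, 69, 70, 68, 70, 72, 55, 30, 17, 22, 17, 23, 19, 18, 21, 20, 18, 16, 65, 145, 155, 152, 154, 154, 153, 152, 152, 152, 152, 153]
[ 0.12072107  0.09807108 -0.03413277] [ 2.43389213e-01  2.67709806e-01  1.75938298e+00 -1.49842191e-04
  1.11469893e+00 -9.97237076e-01]
```

```bash
python3 -m creep '[[-1,[0.1,0.08,0.5],0],[-1,[0.1,0.08,1],0],[-1,[0.1,0.08,1.6],0],[-1,[0.1,0.08,2.1],0],[-1,[0.1,0.08,2.4],0],[-1,[0.1,0.08,2.7],0],[-1,[0.1,0.08,3],0],[-1,[0.1,0.08,3.3],0],[-1,[0.1,0.08,3.3],0]]'
python3 -m creep '[[-1,[0,0,0.1],0],[-1,[0,0,0.2],0],[-1,[0,0,0.3],0],[-1,[0,0,0.4],0],[-1,[0,0,0.4],0]]'
```

```text
clock: 29.15
eef_pos: [471.3, 157.0, 80.9]
eef_rot: [-3.141, -0.0, 2.813]
wrist_force: [-0.6, -0.8, -1.3]
finger_gap: 55.4
finger_force: 40.0
clock: 29.65
eef_pos: [471.5, 157.0, 77.2]
eef_rot: [-3.142, -0.0, 2.813]
wrist_force: [0.2, -0.6, -0.9]
finger_gap: 56.0
finger_force: 40.0
```

```bash
python3 -m creep '[[-1,[0,0,0.1],0],[-1,[0,0,0.1],0],[-1,[0,0,0.1],0]]'
python3 -m creep '[[-1,[0,0,0.1],0],[-1,[0,0,0.1],0],[-1,[0,0,0.1],0]]'
```

```text
clock: 29.95
eef_pos: [471.5, 157.1, 76.3]
eef_rot: [3.142, 0.0, 2.813]
wrist_force: [0.1, -0.2, -1.0]
finger_gap: 55.7
finger_force: 40.0
clock: 30.25
eef_pos: [471.5, 157.1, 75.3]
eef_rot: [3.142, -0.0, 2.813]
wrist_force: [-0.3, -0.2, -0.4]
finger_gap: 55.4
finger_force: 40.0
```

```bash
python3 -m creep '[[-1,[0,0,0.1],0],[-1,[0,0,0.1],0],[-1,[0,0,0.1],0]]'
python3 -m creep '[[-1,[0,0,0.1],0],[-1,[0,0,0.1],0],[-1,[0,0,0.1],0]]'
```

```text
clock: 30.55
eef_pos: [471.5, 157.0, 74.2]
eef_rot: [-3.142, -0.0, 2.813]
wrist_force: [0.2, 1.3, -1.3]
finger_gap: 55.7
finger_force: 40.0
clock: 30.85
eef_pos: [471.5, 157.1, 73.3]
eef_rot: [-3.142, 0.0, 2.813]
wrist_force: [-0.6, -0.4, -1.5]
finger_gap: 55.3
finger_force: 40.0
```

```bash
python3 -m creep '[[-1,[0,0,0.1],0],[-1,[0,0,0.2],0],[-1,[0,0,0.3],0],[-1,[0,0,0.4],0],[-1,[0,0,0.4],0]]'
python3 -m creep '[[-1,[0,0,0.1],0],[-1,[0,0,0.2],0],[-1,[0,0,0.2],0],[-1,[0,0,0.2],0]]'
```

```text
clock: 31.35
eef_pos: [471.4, 157.0, 69.1]
eef_rot: [-3.141, -0.0, 2.813]
wrist_force: [-0.1, -0.2, -1.3]
finger_gap: 55.6
finger_force: 40.0
clock: 31.75
eef_pos: [471.6, 157.0, 67.4]
eef_rot: [3.141, 0.0, 2.813]
wrist_force: [0.0, 0.0, 0.5]
finger_gap: 55.5
finger_force: 40.0
```

Contact came at underside ≈ 66, the disc top, so the keyways seem already aligned. The push will confirm it: spring-like if keyed, rigid if resting on the pins.

```bash
python3 -m creep '[[-1,[0,0,0.1],0],[-1,[0,0,0.2],0],[-1,[0,0,0.2],0],[-1,[0,0,0.2],0]]'
python3 -m creep '[[-1,[0,0,0.1],0],[-1,[0,0,0.2],0],[-1,[0,0,0.2],0],[-1,[0,0,0.2],0]]'
```

```text
clock: 32.15
eef_pos: [471.7, 157.1, 65.6]
eef_rot: [3.141, 0.0, 2.813]
wrist_force: [-1.6, -1.7, 5.7]
finger_gap: 55.6
finger_force: 40.0
clock: 32.55
eef_pos: [471.7, 157.1, 63.8]
eef_rot: [3.141, 0.001, 2.813]
wrist_force: [-2.6, -1.1, 7.4]
finger_gap: 55.5
finger_force: 40.0
```

```bash
python3 -m creep '[[-1,[0,0,0.1],0],[-1,[0,0,0.2],0],[-1,[0,0,0.2],0],[-1,[0,0,0.2],0]]'
python3 -m creep '[[-1,[0,0,0.1],0],[-1,[0,0,0.1],0],[-1,[0,0,0.1],0]]'
```

```text
clock: 32.95
eef_pos: [471.7, 157.1, 61.9]
eef_rot: [3.141, 0.001, 2.813]
wrist_force: [-2.9, -1.6, 8.6]
finger_gap: 55.3
finger_force: 40.0
clock: 33.25
eef_pos: [471.8, 157.1, 61.3]
eef_rot: [3.141, 0.001, 2.813]
wrist_force: [-5.2, -2.4, 13.9]
finger_gap: 55.7
finger_force: 40.0
```

```bash
python3 -m creep '[[-1,[0,0,0.06],0],[-1,[0,0,0.06],0],[-1,[0,0,0.06],0],[-1,[0,0,0.06],0]]'
python3 - <<'E'
from meas import *
b=snap('side')
for z in(60,98):
  q=np.array([proj('side',[471.6+28*np.cos(t),156.5+28*np.sin(t),z]) for t in np.arange(0,6.3,.1)]);print(z,q.min(0),q.max(0))
cv2.imwrite('pics/c8.png',cv2.resize(b[170:240,190:270],(685,600),interpolation=cv2.INTER_CUBIC)[:,:,::-1])
E
```

```text
clock: 33.65
eef_pos: [471.9, 157.1, 61.2]
eef_rot: [3.141, 0.001, 2.813]
wrist_force: [-8.6, -2.7, 22.1]
finger_gap: 55.6
finger_force: 40.0
60 [215.26209621 203.06271702] [238.47345089 213.29229422]
98 [214.42353309 189.12117362] [238.07020361 198.76604488]
```

View pics/c8.png

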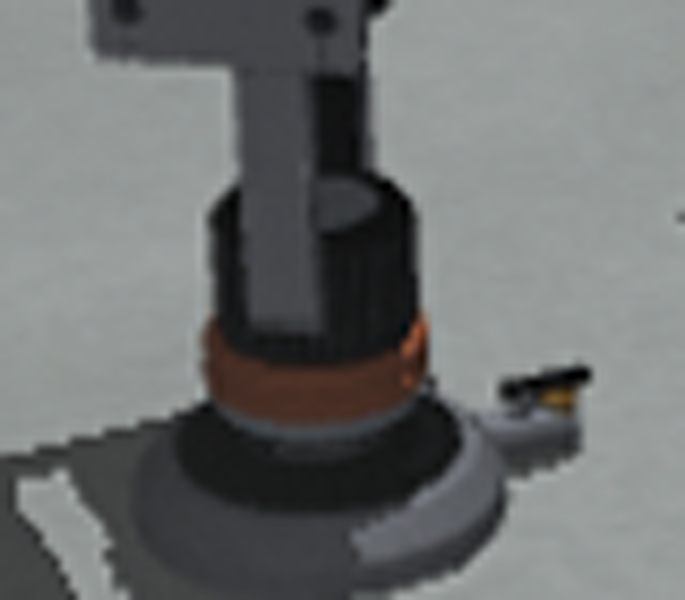

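The collar sits on the disc stack, its top edge at side-view row 190 and bottom at row 213, which matches the home height of 98/60 mm. The stop is rigid at 22 N, so I'm handing in while holding it.

```bash
python3 -c "
from cell import manip
print(manip.sign_off())"
```

```text
the job is handed in; nothing more can be done
None
```

Both copper discs are stacked flat on the spring plate, and the collar is keyed over the pins and held fully home at about 22 N, ready for your clip; the keyways happened to line up on the way down, so the collar was never turned, and the arm went nowhere near the bottles.

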